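# Snap the monitor's battery cover shut and hold the monitor in its ratchet holder

## Task

Press the battery cover on top of the baby monitor down until it clicks and stays shut by itself, and take the hand off it. Then pump the trigger of the ratchet holder towards its fixed handle, letting it spring back between strokes, until the rubber jaw pad has come up and presses on the monitor firmly but without crushing it. Finish still holding the trigger squeezed so that the jaw keeps gripping the monitor; work the jaw only by the trigger and leave everything else on the dresser where it is.

Things in the scene. Friction and masses are not known exactly. Their poses are not given: they have to be found in the camera images.
- holder: The ratchet holder, fixed to the dresser: grey base plate 100 x 370 x 12 mm (x, y, z), origin at the centre of its underside. Along its y axis, from -y to +y: fixed end wall, monitor standing on the plate, moving jaw with rubber pad, fixed handle (y = 38 mm), trigger (y = 74 mm at rest), and the tail of a toothed steel bar that runs from the jaw through handle and trigger.
- end_wall (a point): Centre of the fixed end wall's inner face, at holder y = -155 mm, 50 mm above the dresser. The wall is 70 mm wide and its top is 87 mm above the dresser. The jaw squeezes the monitor against it.
- handle: The fixed upright handle, a black plate 30 x 16 mm (x, y), up to 139 mm above the dresser; it does not move. Origin at its centre, 115 mm above the dresser (a good height for the TCP; the bar below reaches 56 mm). Axes as the holder's.
- trigger: The trigger, a black upright plate 28 x 12 mm (x, y), up to 134 mm above the dresser, parallel to the handle on its +y side. Origin at its centre, 115 mm above the dresser; axes as the holder's. It slides 16 mm straight along holder -y, to a stop, and springs back (2.5 N at rest, 4.5 N at the stop). Over both outer faces, handle and trigger measure 50 mm at rest and 34 mm fully squeezed.
- squeeze_center (a point): Middle of handle and trigger when fully squeezed (holder y = 47 mm, 115 mm above the dresser; fixed). The handle does not give, so a hand whose fingers close equally belongs centred here, opened to about 76 mm, closing along holder y; then only the trigger is pushed. Centred on the pair at rest, the handle would block the fingers.
- pawl_tooth (a point): The ratchet pawl, carried behind the trigger on the bar, above saw teeth 6 mm apart. A squeeze moves the jaw as far as the trigger, less up to 6 mm lost at its start: 12 mm (rarely 18) a full stroke. On release the trigger returns alone (let it return fully) and the jaw stays, held by a brake. Brake and trigger spring take about 11 N: pushing the trigger with F puts about F - 11 N on the monitor.
- jaw: The moving jaw: grey plate 60 x 14 x 66 mm with a rubber pad on springs before it, driven along holder -y, travel 65 mm. Origin at the centre of the pad's face when not pressed in, 51 mm above the dresser; axes as the holder's. The pad gives by up to 10 mm (1.2 N at first touch, 1.2 N more per mm, 13 N fully in), then is rigid.
- jaw_face (a point): Centre of the rubber pad's face, which moves back relative to the jaw as the pad is pressed in.
- monitor: The baby monitor, a loose white box 84 x 52 x 76 mm (x, y, z), about 350 g, on the holder's plate 2 to 10 mm from the end wall; the jaw may slide it up to the wall. Origin at the centre of its underside, 12 mm above the dresser; axes within a few degrees of the holder's, dark screen towards -x. Over 35 N from the jaw, or 45 N from the hand, breaks it.
- cover (a joint): Battery cover's angle, rad: 0 shut, positive open (up), 1.0 at most. White flap on the monitor's top, 70 mm long (x), 44 wide, 4 thick, hinged along monitor y at x = +34, z = 80 mm, free end towards -x (the robot). Shut, its top is 83 mm above the monitor's underside. Weakly sprung open; in the last 5 degrees it snaps under a catch (4 to 5 N) and then stays shut.
- cover_press (a point): The point on the cover's top to press, 45 mm from the hinge. With the cover shut it lies at monitor x = -11 mm, y = 0, z = 83 mm. Pressing straight down there, from above, shuts the cover.
- drying_tree: Bystander: clear bottle-drying tree, 150 mm base, 255 mm high. Origin at the centre of its underside.
- clip_bowl: Bystander: white ceramic bowl of pacifier clips, 124 mm across, 50 mm high. Origin under its centre.
- loose_clip: Bystander: a pacifier clip, 60 x 16 x 12 mm, lying beside the holder. Origin under its centre.
- scoop: Bystander: steel formula scoop, cup 36 mm wide and 26 mm high, handle 85 mm to its -x. Origin under the cup.
- jar: Bystander: white lidded jar, 76 mm across, 85 mm high. Origin under its centre.
- baby_bottle: Bystander: clear baby bottle, 56 mm across, 161 mm high. Origin under its centre.
- pacifier: Bystander: pacifier, 42 mm across, 37 mm high. Origin under its centre.

How it is judged:
By the outcome, as a careful person would: the job done as asked, in the order asked, and still so for the second after the job is handed in, while the arm keeps its last pose, push and grip.
It also fails if it takes over 54 s, if anything falls off the work surface, if the arm or the gripper's body presses on something with over 40 N, if the wrist force passes 120 N, or if a joint passes its speed limit or range.

## Robot

A 7-joint arm with a two-finger parallel gripper is mounted at the origin on the work surface. World frame = base frame: x ahead of the robot, y to its left, z up, the work surface at z = 0. Lengths are in mm, angles in rad, forces in N, time in s.
With the tool pointing down it reaches from about 425 to 825 mm from the base axis. Payload 3.6 kg.
Tool frame: the origin (TCP) lies between the finger pads, 19 mm behind the fingertips; this is the grasp point; z points along the fingers, y is the line along which they close (so a half turn about z gives the same grasp; the last joint's range is limited). The gripper opens to 85 mm and grips with 20 to 120 N. Pads are 22 mm wide; open, the fingers measure 114 mm over their backs; the gripper's body (76 mm by 85 mm) begins 54 mm behind the grasp point. The pads swing forward as they close: fully open they stand 13 mm farther back than shut.
Start: joints at [-1.266, 0.615, -0.013, 1.423, 0.008, 1.103, -0.04], TCP at [211.087, 614.741, 249.997] pointing down, gripper open.
Joint ranges: [-3.12, 3.12], [-0.3, 2.06], [-1.34, 1.32], [0.26, 2.42], [-1.36, 4.5], [0.01, 1.98], [-2.84, 2.84]. Speed limits (rad/s): [2.79, 2.79, 3.14, 3.14, 3.14, 3.14, 3.14].

## Interface

Orientations are given as a unit quaternion [w, x, y, z].
In Python, from rig import env gives the robot as it stands. Calls block until the motion is done:
- env.move_to(position, orientation): joint-space move of the TCP to a pose.
- env.movel(position, orientation=None, rate=150, f_stop=None): straight line of the TCP; orientation=None keeps the orientation; rate is the mean speed in mm/s. With f_stop (N) it stops when the force on the tool has changed by that much, and returns True; else False.
- env.move_j(angles): joint-space move.
- env.ungrasp() and env.close(newtons=None): open the fingers fully, or close them until they stop; newtons is the grip in N (None keeps the last).
- env.pause(seconds).
- env.solve_ik(position, orientation): joint angles nearest the present ones, or None.
- env.sense(): the state.
- env.camera(name): name is "scene" or "side" or "wrist"; returns a dict with "img" (480x640x3 uint8, blue, green, red), "mtx" (3x3 intrinsics, pixels), "dist" ([k1, k2, p1, p2, k3] as OpenCV has them; the pictures are not rectified), "R" (3x3) and "t" (3): a world point X has camera coordinates R X + t. Camera axes: x right, y down, z forward; pixel columns grow to the right and rows downward; lengths in mm; the calibration is good to about 2 mm. A picture is of the moment at which its call begins. There is no depth.
A pose or a line that the arm cannot do raises env.Unreachable and nothing moves.
- env.sign_off(): hands the job in; it is judged then, once.
Trained networks look in a picture, given as the dict that the camera call returned (one of the last four; its "shot" number tells which), for a name from the list of things; names that differ only in an ending like _2 or _b are one class to them, and where a whole thing is asked for, a point or a joint stands for the part that bears it (a point fixed in the world has none). Each returns a list of dicts, best first, with "p" (0 to 1); they miss things now and then, are a little off and sometimes report something else, mostly with a low value. They report only what shows in the picture. A call takes as long as a camera call.
- env.search_frame(query, picture): "xyz" ([x, y, z] in mm, in world coordinates, good to about 4 mm: the middle of the surface that is visible of it).
The state is a dict: "clock": time; "joint_pos": joint angles; "joint_velocities": joint speeds; "tau": joint torques, N m; "ee_pos": TCP position; "orientation": TCP orientation; "ft_force": force on the tool from outside, world axes, zero at the start; "moment": the same for the moment, N m; "opening": finger opening in mm; "gripper_force": force on a finger pad.
Only numpy, scipy, OpenCV 4.12 (cv2) and the standard library are available. Lean on these libraries where they do the work, as an engineer would, in place of code of your own. Each camera call takes 0.05 s, during which the arm holds its last target. There are 200 camera calls.

## Working session

There is one attempt and no reset: what is moved stays moved. The work goes in short steps, each a Python script; the robot and the scene stay as the last script left them, time stands still between calls to the robot, and variables do not carry over. Pictures are saved under pics/ and viewed, at most 10 in all, crops included, and the job is handed in when it is done.

```bash
mkdir -p pics; ls
python3 - <<'E'
from rig import env
import cv2
for n in ("scene","side"):
    c=env.camera(n); cv2.imwrite(f"pics/{n}0.png",c["img"])
    print(n,c["t"].tolist() if hasattr(c["t"],'tolist') else c["t"])
    for q in ["holder","handle","trigger","jaw","monitor","cover","pawl_tooth","drying_tree","baby_bottle","jar","clip_bowl"]:
        r=env.search_frame(q,c); print(q,[([round(float(v)) for v in d["xyz"]],round(d["p"],2)) for d in r[:2]])
print(env.sense())
E
```

```text
pics
rig.py
scene [476.16746143547635, -105.53177090652237, 1351.9991222116694]
holder [([585, 95, 10], 0.95)]
handle [([584, 68, 114], 0.56)]
trigger [([587, 100, 85], 0.96)]
jaw [([583, 3, 50], 0.91)]
monitor [([557, -80, 85], 0.95), ([377, -419, 32], 0.63)]
cover [([552, -94, 117], 0.82)]
pawl_tooth []
drying_tree [([639, -371, 29], 0.75)]
baby_bottle []
jar [([691, -113, 57], 0.64)]
clip_bowl [([377, -420, 34], 0.92)]
side [557.5160550820863, 66.72287473185456, 1136.6017401780693]
holder [([574, 101, 13], 0.7)]
handle [([566, 68, 121], 0.84), ([382, -424, 33], 0.34)]
trigger [([581, 102, 90], 0.56)]
jaw []
monitor [([544, -79, 88], 0.8), ([567, 69, 123], 0.55)]
cover [([545, -96, 116], 0.57)]
pawl_tooth []
drying_tree [([628, -374, 9], 0.85)]
baby_bottle [([660, 349, 109], 0.8), ([572, 100, 17], 0.45)]
jar [([677, -120, 61], 0.85), ([382, -422, 32], 0.42)]
clip_bowl [([381, -422, 30], 0.72), ([678, -119, 60], 0.59)]
{'clock': 1.2, 'joint_pos': array([-1.26648666,  0.61489777, -0.01261417,  1.42343508,  0.00811927,
        1.10338062, -0.04038689]), 'joint_velocities': array([-4.48463879e-04,  8.64135506e-05, -1.35432038e-03, -1.47127829e-03,
       -1.04618507e-03,  5.39646008e-04, -1.64598551e-03]), 'tau': array([ 5.39577213e-04, -4.69119287e+01,  2.59083398e-01, -1.71349257e+01,
        9.95975017e-03,  1.68785020e-03, -8.50490324e-06]), 'ee_pos': array([211.08966307, 614.72911668, 249.98696935]), 'orientation': array([-1.85401745e-05,  1.64614214e-01,  9.86358028e-01, -3.29316545e-05]), 'ft_force': array([-0.30513875, -0.41392157, -0.22976832]), 'moment': array([ 0.00479559, -0.01570588, -0.01465724]), 'gripper_force': 0.0, 'opening': 85.90911195192936}
```

View pics/scene0.png

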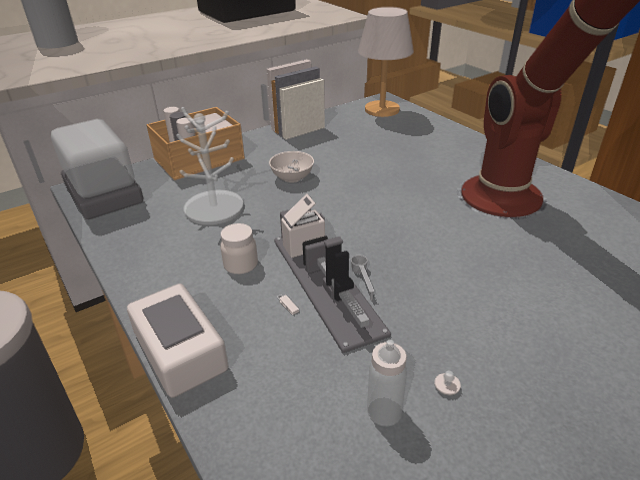

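View pics/side0.png

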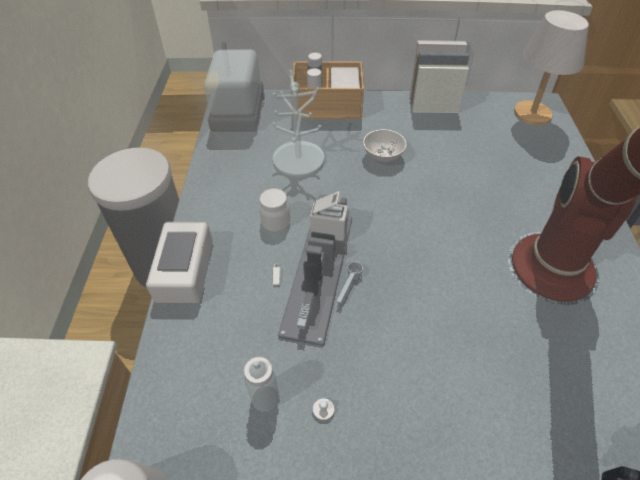

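The scene shows the holder with its +y plate end nearest the camera: corners about (347,349) and (389,332) in scene, (281,334) and (322,343) in side. The monitor is at the far end with its flap open at (300,210), and the surroundings are clear from above. Next I'll take a wrist view from above and measure the pose.

```bash
cat > h.py <<'E'
import numpy as np, cv2
from rig import env
def quat(yaw): a=(yaw+np.pi)/2; return [0,float(np.cos(a)),float(np.sin(a)),0]
def ray(c,uv,z):
    p=cv2.undistortPoints(np.array([[uv]],float),np.array(c["mtx"]),np.array(c["dist"]))[0,0]
    R=np.array(c["R"]);t=np.array(c["t"]);o=-R.T@t;d=R.T@np.array([*p,1]);return o+d*(z-o[2])/d[2]
def proj(c,X):
    return cv2.projectPoints(np.array(X,float).reshape(-1,1,3),cv2.Rodrigues(np.array(c["R"]))[0],np.array(c["t"]),np.array(c["mtx"]),np.array(c["dist"]))[0][:,0]
def look(c,qs):
    for q in qs: print(q,[(np.round(d["xyz"]).tolist(),round(d["p"],2)) for d in env.search_frame(q,c)[:2]])
E
python3 - <<'E'
from h import *
for n,P in (("scene",[(347,349),(389,332)]),("side",[(281,334),(322,343)])):
    c=env.camera(n)
    print(n,[ray(c,p,12).round(1).tolist() for p in P])
env.move_to([520,40,360],quat(-0.15))
c=env.camera("wrist"); cv2.imwrite("pics/w1.png",c["img"])
print(-np.array(c["R"]).T@c["t"]); look(c,["holder","handle","trigger","jaw","jaw_face","monitor","cover"])
print(env.sense()["joint_pos"],env.sense()["clock"])
E
```

```text
scene [[643.6, 199.8, 12.0], [556.3, 211.1, 12.0]]
side [[641.3, 190.6, 12.0], [554.1, 210.8, 12.0]]
[451.65885674  51.04515236 483.66120409]
holder [([560.0, 50.0, 11.0], 0.66)]
handle [([566.0, 62.0, 139.0], 0.77)]
trigger [([572.0, 96.0, 89.0], 0.72)]
jaw [([566.0, 7.0, 55.0], 0.93)]
jaw_face [([556.0, -22.0, 79.0], 0.65), ([565.0, 10.0, 53.0], 0.59)]
monitor [([531.0, -83.0, 88.0], 0.69), ([541.0, -97.0, 121.0], 0.35)]
cover [([542.0, -94.0, 122.0], 0.94), ([563.0, 48.0, 10.0], 0.59)]
[-0.29775997  0.32410358  0.25173347  1.61622728 -0.08481807  1.21206858
  1.39230335] 4.0583
```

View pics/w1.png

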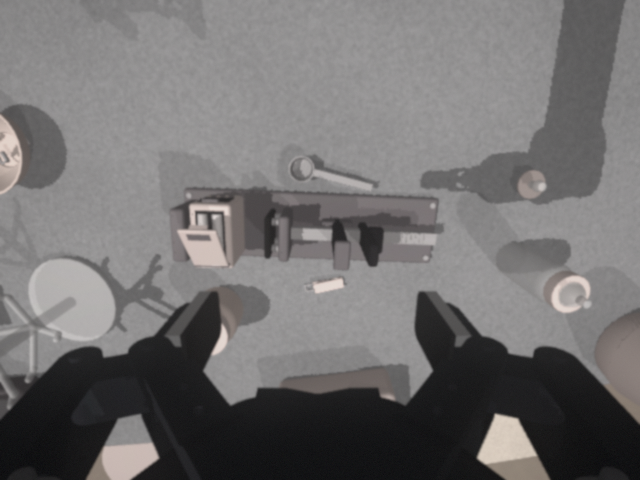

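The plate appears upright with corners near (187,188), (438,198) and (432,262); the monitor is at (215,230), the jaw at (280,235), the handle at (341,240) and the trigger at (371,243). I'll zoom in to get accurate pixels.

Run:
```python
import cv2
i=cv2.imread("pics/w1.png")[170:290,160:460]
i=cv2.convertScaleAbs(i,alpha=1.8)
cv2.imwrite("pics/w1c.png",cv2.resize(i,(780,312),interpolation=cv2.INTER_CUBIC))
```

```text
(no output)
```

View pics/w1c.png

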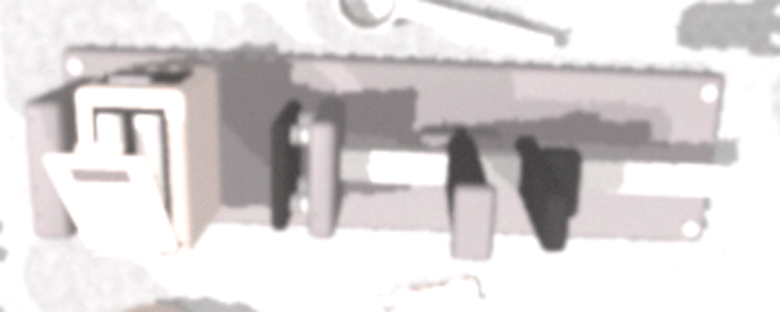

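Run:
```python
from h import *
from scipy.optimize import least_squares
c=env.camera("wrist")
f=lambda u,v:(u/2.6+160,v/2.6+170)
for n,p,z in [("TL",f(68,48),12),("TR",f(722,73),12),("BR",f(703,240),12),
  ("h1",f(455,184),139),("h2",f(493,185),139),("h3",f(490,258),139),("h4",f(452,258),139),
  ("wallTL",f(30,100),87),("wallBL",f(35,237),87),("m1",f(80,85),88),("m2",f(182,87),88),
  ("jaw1",f(313,122),84),("jaw2",f(309,236),84),("cov1",f(45,155),140),("cov2",f(152,152),140)]:
    print(n,ray(c,p,z).round(1))
# holder frame corners (local x,y) vs pixels
L=np.array([[-50,-185,12],[-50,185,12],[50,185,12],[-15,30,139],[-15,46,139],[15,46,139],[15,30,139]])
px=np.array([f(68,48),f(722,73),f(703,240),f(455,184),f(493,185),f(490,258),f(452,258)])
W=lambda s,L:np.c_[s[0]+np.cos(s[2])*L[:,0]-np.sin(s[2])*L[:,1],s[1]+np.sin(s[2])*L[:,0]+np.cos(s[2])*L[:,1],L[:,2]]
r=least_squares(lambda s:(proj(c,W(s,L))-px).ravel(),[575,25,-.15])
print(r.x,r.fun.round(1))
sc=env.camera("scene");sd=env.camera("side")
E=np.array([[50,185,12],[-50,185,12.]])
for k,q in (("scene",[(347,349),(389,332)]),("side",[(281,334),(322,343)])):
    print(k,(proj(env.camera(k),W(r.x,E))-q).round(1).tolist())
```

```text
TL [ 484.6 -145.6   12. ]
TR [552.3 210.1  12. ]
BR [649.5 194.   12. ]
h1 [555.6  53.5 139. ]
h2 [558.4  69.2 139. ]
h3 [590.6  63.9 139. ]
h4 [588.2  47.8 139. ]
wallTL [ 500.4 -138.8   87. ]
wallBL [ 567.5 -154.8   87. ]
m1 [ 497.  -112.8   88. ]
m2 [505.3 -65.4  88. ]
jaw1 [531.7  -8.4  84. ]
jaw2 [588.  -20.7  84. ]
cov1 [ 517.5 -113.5  140. ]
cov2 [523.  -68.6 140. ]
[ 5.66481329e+02  2.16185467e+01 -1.86733339e-01] [-3.8 -0.5  1.7 -0.7  0.1  0.3  0.5  1.5  0.6  1.6  0.  -0.7  0.3 -1.2]
scene [[-4.8, -0.4], [2.5, -0.5]]
side [[-4.2, 1.4], [1.2, 0.8]]
```

Run:
```python
from h import *
q=quat(-0.187)
env.close(20)
env.move_to([531.5,-96,200],q)
print(env.sense()["ft_force"],env.sense()["clock"])
env.movel([531.5,-96,165],rate=80,f_stop=10)
r=env.movel([531.5,-96,104],rate=30,f_stop=14)
s=env.sense();print(r,s["ee_pos"],s["ft_force"],s["clock"])
env.pause(.1);print(env.sense()["ft_force"])
env.movel([531.5,-96,200],rate=150)
env.movel([520,40,240],rate=200)
for n in ("wrist","scene"):
    c=env.camera(n); look(c,["cover","monitor","jaw"])
    cv2.imwrite(f"pics/{n}2.png",c["img"])
a=cv2.imread("pics/wrist2.png");b=cv2.imread("pics/scene2.png")[180:300,240:400]
cv2.imwrite("pics/m2.png",np.hstack([cv2.resize(a,(480,360)),cv2.resize(b,(320,360))[:, :320]]))
print(env.sense()["clock"])
```

```text
[0.10850597 0.23194383 1.04355504] 5.925
True [531.83779312 -96.18155213 113.53729424] [-1.17187629 -0.45530351  7.36656549] 8.0833
[-1.35320732 -0.50097849  9.02732491]
cover [([540.0, -95.0, 97.0], 0.71)]
monitor [([534.0, -79.0, 94.0], 0.66), ([540.0, -92.0, 95.0], 0.5)]
jaw [([567.0, 4.0, 52.0], 0.82)]
cover [([541.0, -91.0, 96.0], 0.8), ([639.0, -370.0, 27.0], 0.6)]
monitor [([563.0, -76.0, 77.0], 0.71)]
jaw [([580.0, 2.0, 50.0], 0.8)]
10.175
```

View pics/m2.png

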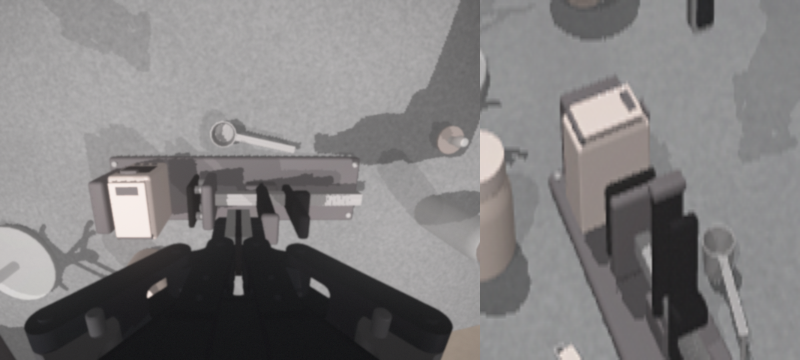

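The cover is shut flush and stays so: its top is at z about 96 in both views, at (130,205) in the left half and (605,105) in the right. Next is the squeeze: one stroke first, checking the opening and side force.

Run:
```python
from h import *
q=quat(-0.187); P=[575.2,67.8]
y=np.array([.1856,.9826])
env.ungrasp()
env.move_to([*P,220],q)
print(env.movel([*P,115],rate=120,f_stop=10), env.sense()["clock"])
f0=env.sense()["ft_force"]
for k in range(2):
    env.close(20); s=env.sense()
    print(s["opening"],s["gripper_force"],"side",(s["ft_force"]-f0)[:2]@y,s["ee_pos"].round(1),s["clock"])
    if k==0: 
        env.ungrasp(); s=env.sense(); print(s["opening"],s["clock"])
c=env.camera("wrist"); look(c,["jaw"]); cv2.imwrite("pics/w3.png",c["img"])
c=env.camera("scene"); look(c,["jaw","trigger","handle"]); b=c["img"][180:330,250:410]
cv2.imwrite("pics/m3.png",np.hstack([cv2.resize(cv2.imread("pics/w3.png"),(400,300)),cv2.resize(b,(400,375))[:300]]))
```

```text
False 12.35
33.42541495934215 24.140380918979645 side 1.6973172937896082 [576.6  68.9 118.1] 12.8833
85.17777783081134 13.4417
33.27920675010147 24.376049637794495 side 1.4482301636311012 [576.2  68.9 117.5] 13.975
jaw [([558.0, -22.0, 54.0], 0.73)]
jaw [([589.0, 83.0, 11.0], 0.17)]
trigger [([586.0, 85.0, 72.0], 0.7), ([576.0, -17.0, 52.0], 0.6)]
handle [([586.0, 66.0, 100.0], 0.76)]
```

View pics/m3.png

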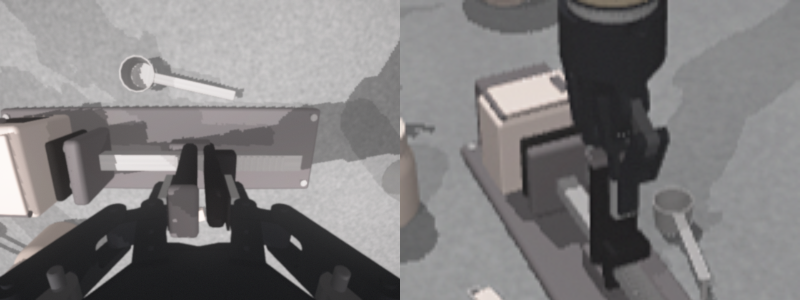

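Both strokes were full: the jaw at (75,165) in the left half moved about 24 mm, and its pad is now close to the monitor. I'll keep pumping until the stroke stalls short of 34 mm.

Run:
```python
from h import *
y=np.array([.1856,.9826])
for k in range(5):
    env.ungrasp(); env.pause(.2)
    env.close(20); env.pause(.2); s=env.sense()
    print(k,s["opening"],s["gripper_force"],s["ft_force"][:2]@y,s["ee_pos"].round(1),s["clock"])
    if s["opening"]>34.5: break
c=env.camera("wrist"); look(c,["jaw","monitor","cover","jaw_face"]); w=c["img"]
c=env.camera("scene"); look(c,["jaw","monitor","cover"]); b=c["img"][180:300,250:410]
cv2.imwrite("pics/m4.png",np.hstack([cv2.resize(w[140:380,:320],(400,300)),cv2.resize(b,(400,300))]))
```

```text
0 33.297529833452494 24.402956664562225 1.6561758625724212 [576.1  68.9 117.4] 15.7667
1 33.91667816851059 23.909104764461517 1.910980750399419 [576.2  68.9 117.4] 17.2667
2 40.343301131067335 20.268669426441193 5.007385153205527 [576.8  72.2 117.6] 18.7417
jaw [([552.0, -52.0, 49.0], 0.65)]
monitor [([531.0, -77.0, 84.0], 0.61), ([561.0, 54.0, 12.0], 0.31)]
cover [([557.0, -85.0, 100.0], 0.66)]
jaw_face [([545.0, -67.0, 83.0], 0.76)]
jaw [([566.0, -47.0, 54.0], 0.73)]
monitor [([570.0, -89.0, 87.0], 0.85), ([495.0, 34.0, 26.0], 0.64)]
cover [([541.0, -100.0, 91.0], 0.54)]
```

View pics/m4.png

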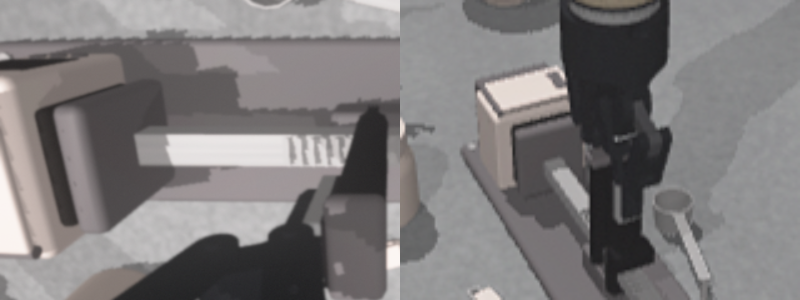

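The pad is in contact with the monitor, at (60,165) in the left half, and the monitor is up against the end wall; the stroke stalled at 40 mm with 20 N. I'll raise the grip without releasing.

Run:
```python
from h import *
for F in (25,30):
    env.close(F); env.pause(.4); s=env.sense()
    print(s["opening"],s["gripper_force"],s["ft_force"].round(1),s["ee_pos"].round(1),s["clock"])
c=env.camera("side"); look(c,["cover","monitor"]); a=c["img"][170:290,260:420]
w=env.camera("wrist")["img"]
cv2.imwrite("pics/m5.png",np.hstack([cv2.resize(w[140:380,:320],(400,300)),cv2.resize(a,(400,300))]))
```

```text
40.318919613801384 23.70854079723358 [-1.7  5.5 11.9] [576.7  72.2 117.6] 19.8083
39.819962379973404 28.67003470659256 [-1.4  5.9 11.1] [576.7  72.  117.6] 20.425
cover [([523.0, -101.0, 97.0], 0.55)]
monitor [([512.0, -84.0, 89.0], 0.75)]
```

View pics/m5.png

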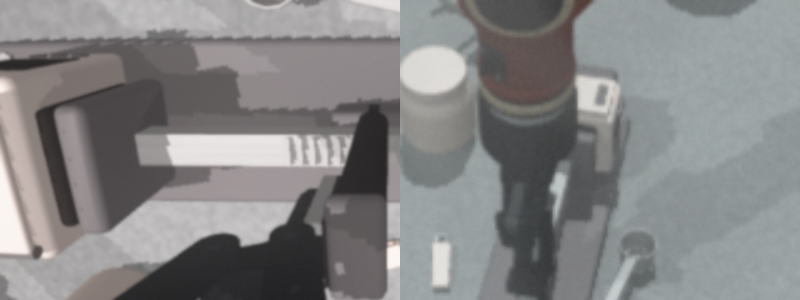

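```bash
python3 -c "
from rig import env
s=env.sense();print(s['opening'],s['gripper_force'],s['clock']);print(env.sign_off())"
```

```text
39.913246758339774 28.67181569337845 20.625
the job is handed in; nothing more can be done
None
```

I handed the job in at about 20.6 s: the battery cover is shut and stays shut by itself, and the jaw is holding the monitor against the end wall with the trigger still squeezed at about 29 N, which by the given 11 N loss puts roughly 18 N on the monitor (estimated, not measured at the jaw); no verdict came back.

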